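# Set up beacon lamps under the inspection lamp

## Task

Take every complete beacon lamp (base and lens together) out of the green crate and stand it upright in the aluminium tray, and put the two stray lenses lying in the tray into the crate, where the bare base and the other loose lens stay too. Then slide the loaded tray along the table, without lifting it, until it lies squarely inside the yellow tape outline, and after that swing the inspection lamp over so that its head is centred above the tray and stays there. Do not disturb the carton, the tape roll or the screwdriver.

Things in the scene. Friction and masses are not known exactly. Their poses are not given: they have to be found in the camera images.
- beacon0: complete beacon lamp (may be absent: two to four are present): black ribbed base, a disc 64 mm across (67 over its ribs) and 28 mm high, carrying an amber round lens 46 mm across that rises to 65 mm in all, straight-sided from 28 to 52 mm height. Heavy base. Origin: centre of its underside; z points up through the lens. Starts standing in the crate
- beacon1: complete beacon lamp (may be absent: two to four are present): black ribbed base, a disc 64 mm across (67 over its ribs) and 28 mm high, carrying an amber round lens 46 mm across that rises to 65 mm in all, straight-sided from 28 to 52 mm height. Heavy base. Origin: centre of its underside; z points up through the lens. Starts standing in the crate
- beacon2: complete beacon lamp (may be absent: two to four are present): black ribbed base, a disc 64 mm across (67 over its ribs) and 28 mm high, carrying an amber round lens 46 mm across that rises to 65 mm in all, straight-sided from 28 to 52 mm height. Heavy base. Origin: centre of its underside; z points up through the lens. Starts standing in the crate
- beacon3: complete beacon lamp (may be absent: two to four are present): black ribbed base, a disc 64 mm across (67 over its ribs) and 28 mm high, carrying an amber round lens 46 mm across that rises to 65 mm in all, straight-sided from 28 to 52 mm height. Heavy base. Origin: centre of its underside; z points up through the lens. Starts standing in the crate
- bare_base: black ribbed beacon base without a lens, 64 mm across, 28 mm high; clutter, starts in the crate. Origin: centre of its underside
- loose_lens: amber beacon lens without a base, 46 mm across, 37 mm high; clutter, starts in the crate. Origin: centre of its underside
- stray_lens1: amber beacon lens without a base, 46 mm across, 37 mm high (straight-sided up to 28 mm); starts in the tray. Origin: centre of its underside
- stray_lens2: another lens like stray_lens1; starts in the tray
- crate: shallow green open bin, fixed, 285 (x) by 205 (y) by 35 mm high, walls and floor 5 mm thick. Origin: centre of its underside
- tray: loose square aluminium carrier tray, 200 by 200 mm, walls 25 mm high, walls and floor 5 mm thick, about 0.6 kg; slides on the table. Origin: centre of its underside; x and y run along its sides
- mark: the inspection spot: square outline of flat yellow tape on the table, 240 mm inside, 268 mm outside. Origin: its centre on the table; x and y run along its sides
- lamp_grip (a point): middle (232 mm above the table) of an upright black grip stem, 22 mm across, standing from 200 to 255 mm height on the centre of the round lamp head (124 mm across, 176 to 200 mm high). The head ends an arm of two level 250 mm links at 190 mm height, with stiff upright hinges and elbow to the left, on a fixed 205 mm post at the table's far left; it stays where left
- carton: loose cardboard box 60 by 90 by 40 mm, a bystander; centre of its underside
- tape_roll: loose roll of tape 90 mm across, 40 mm high, lying flat, a bystander; centre of its underside
- screwdriver: loose screwdriver lying on the far side of the table, a bystander; its origin is near its middle, its length runs along its x axis
Mind the look-alikes: they are no part of the job. What is shaped like the beacon1 but pink is not meant.

How it is judged:
By the outcome, as a careful person would: the job done as asked, in the order asked, and still so for the second after the job is handed in, with the robot touching nothing.
Of beacon0, beacon1, beacon2, beacon3 only 2 to 4 are there at a start; the rules pass over those that are not, and their reading is None.
At some moment in a run one of beacon0, beacon1, beacon2, beacon3, tray may be knocked a few centimetres aside while the robot is not near it.
It also fails if it takes over 210 s, if anything falls off the work surface, if the arm or the gripper's body presses on something with over 40 N, if the wrist force passes 120 N, or if a joint passes its speed limit or range.

## Robot

A 6-joint arm with a two-finger parallel gripper is mounted at the origin on the work surface. World frame = base frame: x ahead of the robot, y to its left, z up, the work surface at z = 0. Lengths are in mm, angles in rad, forces in N, time in s.
With the tool pointing down it reaches from about 400 to 925 mm from the base axis. Payload 12.5 kg.
Tool frame: the origin (TCP) lies between the finger pads; the fingertips stand env.tip_extent ahead of it and the grasp point (between the pads) lies 11 mm behind it (env.tip_extent is the distance from the TCP to the fingertips, in mm); z points along the fingers, y is the line along which they close (so a half turn about z gives the same grasp; the last joint's range is limited). The gripper opens to 95 mm and grips with 3 to 60 N. Pads are 20 mm wide; open, the fingers measure 119 mm over their backs; the gripper's body (75 mm by 180 mm) begins 59 mm behind the grasp point.
Start: joints at [-1.29, 0.491, 1.559, -0, 1.092, -0.106], TCP at [235.79, -578.834, 222.661] pointing down, gripper open.
Joint ranges: [-3.1, 3.1], [-0.84, 2.19], [0.05, 2.79], [-1.13, 4.28], [0.06, 2.93], [-2.69, 2.69]. Speed limits (rad/s): [2.22, 2.22, 2.79, 3.14, 3.14, 3.14].

## Interface

Orientations are given as [roll, pitch, yaw] about the fixed x, y, z axes, in that order (R = Rz(yaw) Ry(pitch) Rx(roll)).
In Python, from cell import env gives the robot as it stands.
- The arm moves only by the tool carry_out, never from a script. Its argument "motion" is a list of rows, each a list of 5 numbers: the shift along the tool's x, y, z in mm, then the turn about the tool's z in degrees, then the closure, from 0 (fully open) to 1 (shut). A call has 1 to 12 rows; each row shifts and turns the commanded pose from where the row before left it, along the tool's axes as they then stand; what a row does not reach is not made up. A row lasts 1/10 s, in which the tool goes at most 50 mm and 8.59 degrees, less where a joint would pass 70% of its speed; a pose out of reach is approached as far as the arm can. A call with a gripper value outside its range is refused whole. The fingers move at their own pace and stop on an object; the grip force is fixed at half the most. Time passes only in rows, so rows that do not move let the fingers close. It gives the time, the measured TCP pose, the force, the opening and the grip force at its end, in the units of the state.
- env.state(): the state, without advancing time (a new reading comes with each control period).
- env.read_camera(name): name is "scene" or "top" or "wrist"; returns a dict with "color" (480x640x3 uint8, red, green, blue), "K" (3x3 intrinsics, pixels), "R" (3x3) and "t" (3): a world point X has camera coordinates R X + t; the wrist camera has in their place "hand_eye" (4x4, takes a point from camera to tool coordinates, whose origin is the TCP and whose axes are the flange's). Camera axes: x right, y down, z forward; pixel columns grow to the right and rows downward; lengths in mm; the calibration is good to about 2 mm. A picture is of the moment at which its call begins: read the wrist's pose just before it. There is no depth.
- env.job_done(): hands the job in; it is judged then, once.
The state is a dict: "t": time; "joints": joint angles; "qvel": joint speeds; "tau": joint torques, N m; "eef_pos": TCP position; "tcp_rot": TCP orientation; "ft_force": force on the tool from outside, world axes, zero at the start; "moment": the same for the moment, N m; "opening": opening from 0.0 (shut) to 1.0 (fully open); "grip_force": force on a finger pad.
Only numpy, scipy, OpenCV 4.12 (cv2) and the standard library are available. Lean on these libraries where they do the work, as an engineer would, in place of code of your own. Each camera call takes 0.05 s, during which the arm holds its last target. There are 200 camera calls.

## Working session

There is one attempt and no reset: what is moved stays moved. The work goes in short steps, Python scripts to look and compute and a tool call to move; the robot and the scene stay as the last step left them, time stands still between calls to the robot, and variables do not carry over. Pictures are saved under pics/ and viewed, at most 14 in all, crops included, and the job is handed in when it is done.

Besides the shell and the picture viewer there is one more tool, called as name([rows], argument=value, ...), one row to a line, values as JSON. carry_out: Moves the arm, as the interface text tells. Its arguments: {"type":"object","properties":{"motion":{"type":"array"}},"required":["motion"]}

```bash
ls; mkdir -p pics; python3 - <<'E'
from cell import env
import cv2,pickle
print(env.state(), env.tip_extent)
for n in("scene","top"):
    c=env.read_camera(n);print(n,c["K"],c["R"],c["t"])
    cv2.imwrite(f"pics/{n}0.png",c["color"][:,:,::-1]);pickle.dump(c,open(f"{n}0.pkl","wb"))
E
```

```text
pics
{'t': 0.0, 'joints': array([-1.28960963e+00,  4.91540522e-01,  1.55948025e+00,  2.52555699e-05,
        1.09170084e+00, -1.05604202e-01]), 'qvel': array([-0.00014662, -0.00011667, -0.00135226,  0.00113195,  0.0002166 ,
        0.00028354]), 'tau': array([ 1.03582970e-03, -6.12654519e+01, -2.58175188e+01,  6.93230052e-02,
        4.82387957e-02, -1.29408932e-04]), 'eef_pos': array([ 235.71573166, -578.57607531,  222.06296871]), 'tcp_rot': array([-3.14047235e+00, -1.41274788e-04,  3.86779166e-01]), 'ft_force': array([ 0.05958435,  0.90977623, -0.17426002]), 'moment': array([-0.01817138, -0.00462458,  0.0096925 ]), 'grip_force': 0.0, 'opening': 0.9990942223980076} 8.0
scene [[612.1535834    0.         312.30307721]
 [  0.         612.1535834  239.33137822]
 [  0.           0.           1.        ]] [[ 0.85425015  0.51976244  0.01018279]
 [ 0.43645385 -0.70641263 -0.55721561]
 [-0.2824265   0.48044583 -0.83030541]] [-458.00164544 -131.35639367 1685.54891923]
top [[453.76953446   0.         311.81457687]
 [  0.         453.76953446 244.04183357]
 [  0.           0.           1.        ]] [[-0.02329195 -0.99971795 -0.0046372 ]
 [-0.99060831  0.02370433 -0.13465988]
 [ 0.13473183  0.00145716 -0.99088103]] [  38.02713256  561.83632284 1388.68023261]
```

View pics/scene0.png

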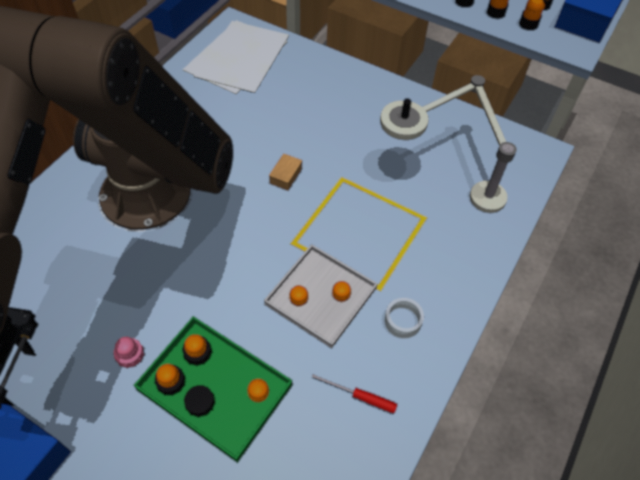

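View pics/top0.png

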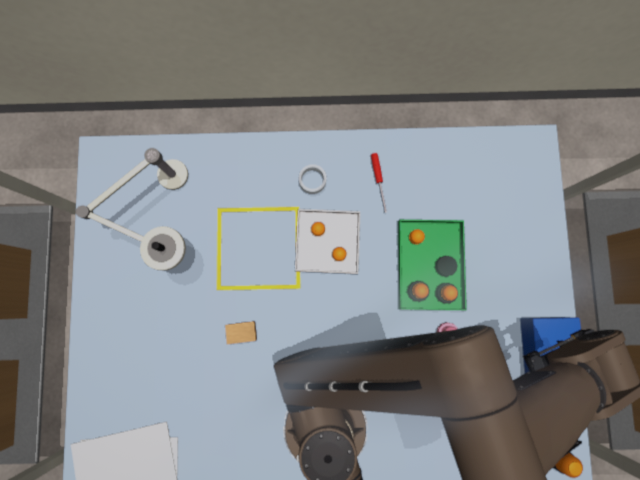

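The scene view shows two amber-on-black beacons in the crate at (196,347) and (169,377), the bare base at (200,400) and the loose lens at (258,390). The stray lenses are at (299,295) and (342,291) in the tray, and a pink look-alike is at (127,350) outside the crate. The orange objects on the back shelf and at the bottom right of the top view aren't part of the job. The lamp grip is at (406,106) in scene and (157,246) in top.

```bash
cat > h.py <<'E'
from cell import env
import cv2,numpy as np
def grab(n):
    s=env.state(); c=env.read_camera(n)
    if n=="wrist":
        from scipy.spatial.transform import Rotation as Ro
        T=np.eye(4);T[:3,:3]=Ro.from_euler('xyz',s["tcp_rot"]).as_matrix();T[:3,3]=s["eef_pos"]
        M=np.linalg.inv(T@c["hand_eye"]);c["R"]=M[:3,:3];c["t"]=M[:3,3]
    return c
def ray(c,p):
    d=c["R"].T@np.linalg.inv(c["K"])@np.array([p[0],p[1],1.]);o=-c["R"].T@c["t"];return o,d/np.linalg.norm(d)
def plane(c,p,z):
    o,d=ray(c,p);return o+d*(z-o[2])/d[2]
def tri(c1,p1,c2,p2):
    A=[];b=[]
    for c,p in((c1,p1),(c2,p2)):
        o,d=ray(c,p);P=np.eye(3)-np.outer(d,d);A.append(P);b.append(P@o)
    x=np.linalg.lstsq(np.vstack(A),np.hstack(b),rcond=None)[0]
    return x
def proj(c,X):
    q=c["K"]@(c["R"]@np.asarray(X,float)+c["t"]);return q[:2]/q[2]
HSV={"orange":((5,150,90),(19,255,255)),"yellow":((22,120,110),(35,255,255)),"green":((45,100,40),(80,255,255))}
def blobs(c,col,amin=30):
    h=cv2.cvtColor(c["color"],cv2.COLOR_RGB2HSV);m=cv2.inRange(h,*HSV[col])
    n,l,s,ce=cv2.connectedComponentsWithStats(m)
    return m,[(ce[i].round(1).tolist(),s[i].tolist()) for i in range(1,n) if s[i][4]>=amin]
def move(tx,ty,tz=None,yaw=None):
    "remaining shift in tool axes"
    s=env.state();p=s["eef_pos"];a=s["tcp_rot"][2];d=np.array([tx,ty])-p[:2]
    print("pos",p.round(1),"yaw",np.degrees(a).round(1),"F",s["ft_force"].round(1),"t",round(s["t"],1))
    print("dx,dy,dz tool",round(d@[np.cos(a),np.sin(a)],1),round(d@[np.sin(a),-np.cos(a)],1), None if tz is None else round(p[2]-tz,1))
E
python3 - <<'E'
from h import *
import pickle
S=pickle.load(open("scene0.pkl","rb"));T=pickle.load(open("top0.pkl","rb"))
for n,c in(("S",S),("T",T)):
    for col in HSV: print(n,col,blobs(c,col,30)[1])
def quad(c,col,z):
    m,_=blobs(c,col);k=max(cv2.findContours(m,0,2)[0],key=cv2.contourArea)
    P=np.array([plane(c,p,z)[:2] for p in k[:,0].astype(float)],np.float32);return cv2.minAreaRect(P)
for n,c in(("S",S),("T",T)):
    print(n,"mark",quad(c,"yellow",0),"crate",quad(c,"green",35))
print("lampgrip ray",tri(S,(406,106),T,(157,246)))
h=cv2.cvtColor(T["color"],cv2.COLOR_RGB2HSV)
for r in (215,225): print(h[r,290:365:3].tolist())
E
```

```text
S orange [([499.5, 2.7], [493, 0, 14, 7, 88]), ([534.5, 8.4], [526, 0, 18, 19, 269]), ([341.1, 290.8], [333, 282, 17, 19, 262]), ([298.2, 295.1], [290, 286, 17, 19, 264]), ([194.5, 345.4], [184, 335, 22, 22, 364]), ([166.8, 375.1], [156, 364, 22, 23, 392]), ([257.6, 389.7], [248, 379, 20, 22, 356])]
S yellow [([365.1, 224.8], [292, 178, 134, 112, 952])]
S green [([217.8, 389.2], [134, 317, 158, 144, 9362])]
T orange [([317.8, 228.7], [312, 222, 13, 14, 125]), ([416.3, 236.5], [410, 230, 14, 14, 147]), ([338.8, 253.7], [333, 247, 13, 14, 121]), ([569.7, 465.5], [557, 454, 25, 23, 362])]
T yellow [([249.2, 250.5], [217, 207, 83, 83, 878])]
T green [([429.6, 259.3], [398, 220, 67, 90, 4217])]
S mark ((562.5184326171875, 196.67494201660156), (263.92047119140625, 264.13519287109375), 89.73580169677734) crate ((497.21917724609375, -355.48272705078125), (205.78311157226562, 287.6065368652344), 87.7473373413086)
T mark ((560.4747314453125, 199.19741821289062), (263.3365173339844, 264.6629943847656), 89.70980834960938) crate ((491.53802490234375, -348.60479736328125), (205.9063720703125, 280.0016784667969), 88.20805358886719)
lampgrip ray [541.02757473 445.1769784  231.30597957]
[[106, 35, 196], [106, 35, 196], [29, 156, 196], [6, 7, 181], [135, 3, 199], [120, 1, 199], [135, 3, 199], [135, 3, 199], [150, 1, 199], [135, 3, 199], [135, 3, 199], [135, 3, 199], [135, 3, 199], [135, 3, 199], [150, 3, 199], [150, 1, 198], [150, 3, 198], [150, 1, 198], [150, 1, 198], [150, 1, 198], [135, 3, 198], [150, 1, 196], [0, 3, 190], [165, 3, 175], [106, 35, 196]]
[[106, 35, 196], [106, 35, 196], [28, 131, 191], [150, 3, 184], [135, 3, 199], [135, 3, 199], [150, 1, 199], [11, 36, 179], [17, 216, 196], [19, 206, 198], [19, 210, 197], [14, 184, 188], [150, 3, 198], [120, 1, 199], [135, 3, 199], [135, 3, 199], [150, 1, 199], [135, 3, 199], [150, 1, 199], [135, 3, 199], [135, 3, 199], [135, 3, 200], [135, 3, 195], [115, 8, 183], [106, 35, 196]]
```

```bash
python3 - <<'E'
from h import *
import pickle
S=pickle.load(open("scene0.pkl","rb"));T=pickle.load(open("top0.pkl","rb"))
HSV["orange"]=((0,110,60),(22,255,255))
bt=[b for b in blobs(T,"orange",60)[1]];bs=[b for b in blobs(S,"orange",60)[1]]
print([b[0]+b[1][2:] for b in bt])
for p,s in bt:
    best=[]
    for q,s2 in bs:
        x=tri(S,q,T,p);e=np.linalg.norm(proj(S,x)-q)
        if e<4 and 0<x[2]<90: best.append((x.round(1).tolist(),round(e,2)))
    print(p,best)
def tray(c,box,z):
    h=cv2.cvtColor(c["color"],cv2.COLOR_RGB2HSV);m=cv2.inRange(h,(0,0,60),(180,25,255));
    x0,y0,x1,y1=box;mm=np.zeros_like(m);mm[y0:y1,x0:x1]=m[y0:y1,x0:x1]
    k=max(cv2.findContours(mm,0,2)[0],key=cv2.contourArea)
    P=np.array([plane(c,p,z)[:2] for p in k[:,0].astype(float)],np.float32);return cv2.minAreaRect(P)
print(tray(T,(285,195,375,290),25),tray(S,(255,240,390,350),25))
def crop(c,b,f):
    x0,y0,x1,y1=b;return cv2.resize(c["color"][y0:y1,x0:x1,::-1],None,fx=f,fy=f,interpolation=2)
a=crop(S,(100,230,400,470),2.5);cv2.imwrite("pics/crop1.png",a)
E
```

```text
[[376.4, 167.5, 10, 29, 162], [317.7, 228.5, 14, 14, 155], [628.3, 258.5, 32, 74, 1205], [416.3, 236.4, 16, 14, 169], [13.7, 281.4, 31, 74, 2029], [338.8, 253.6, 14, 14, 155], [421.0, 290.2, 13, 14, 149], [449.9, 292.5, 14, 14, 159], [240.9, 332.3, 29, 21, 492], [635.0, 356.7, 13, 33, 227], [7.3, 401.3, 18, 89, 1352], [636.6, 413.7, 7, 33, 180], [569.4, 465.3, 28, 24, 443]]
[376.4, 167.5] [([815.5, -193.0, 7.8], np.float64(0.12))]
[317.7, 228.5] [([616.0, 4.9, 14.2], np.float64(0.12))]
[628.3, 258.5] []
[416.3, 236.4] [([582.6, -310.4, 13.4], np.float64(0.03))]
[13.7, 281.4] []
[338.8, 253.6] [([533.1, -60.5, 13.3], np.float64(0.01))]
[421.0, 290.2] [([410.7, -308.1, 44.1], np.float64(0.36))]
[449.9, 292.5] [([401.9, -396.2, 44.3], np.float64(0.62))]
[240.9, 332.3] [([293.8, 252.0, 16.4], np.float64(0.06))]
[635.0, 356.7] []
[7.3, 401.3] []
[636.6, 413.7] []
[569.4, 465.3] []
((545.5155029296875, -13.667381286621094), (223.9838104248047, 267.9925537109375), 83.84529113769531) ((579.678466796875, -27.20525360107422), (213.45115661621094, 226.16590881347656), 0.015289955772459507)
```

View pics/crop1.png

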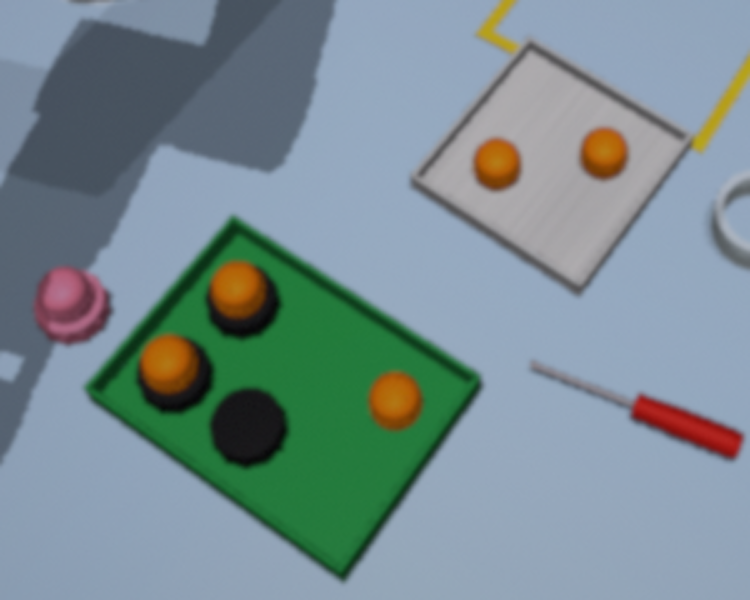

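The crop confirms two complete beacons at scene (195,346) and (167,375). The bare base is at (200,400), the loose lens at (258,390) and the pink decoy at (127,352) outside the crate. The tray corners are clear.

```bash
python3 - <<'E'
from h import *
import pickle
S=pickle.load(open("scene0.pkl","rb"));T=pickle.load(open("top0.pkl","rb"))
Q=np.array([plane(S,p,25)[:2] for p in((312,246),(266,301.5),(332,347),(376,285))]);print("tray",Q.round(),Q.mean(0),[np.linalg.norm(Q[i]-Q[i-1]).round() for i in range(4)])
print("crate",[plane(S,p,35)[:2].round() for p in((194,318),(135,386),(237,461),(292,382))])
for n,p,z in(("A",(421,290.2),50),("B",(449.9,292.5),50),("L1",(317.7,228.5),22),("L2",(338.8,253.6),22),("LL",(416.3,236.4),22)): print(n,plane(T,p,z).round(1))
print("base",plane(S,(200,400),33).round(), "pink",plane(S,(127,352),20).round(),"roll",plane(T,(312,180),40).round(),"carton",plane(T,(240.9,332.3),20).round())
print("lamp post",plane(T,(153,156),205).round(), "elbow",plane(T,(84,212),190).round())
move(450,-340,222)
E
```

```text
tray [[ 490.   73.]
 [ 479. -121.]
 [ 674. -140.]
 [ 683.   58.]] [581.6749965  -32.37943765] [np.float64(193.0), np.float64(195.0), np.float64(196.0), np.float64(198.0)]
crate [array([ 363., -250.]), array([ 355., -449.]), array([ 637., -463.]), array([ 643., -262.])]
A [ 409.9 -307.2   50. ]
B [ 400.8 -395.4   50. ]
L1 [614.4   4.8  22. ]
L2 [532.1 -60.   22. ]
LL [ 581.4 -308.4   22. ]
base [ 494. -400.   33.] pink [ 279. -394.   20.] roll [769.  19.  40.] carton [294. 251.  20.]
lamp post [804. 472. 205.] elbow [649. 669. 190.]
pos [ 235.7 -578.6  222.1] yaw 22.2 F [ 0.5  0.  -0.3] t 0.1
dx,dy,dz tool 288.4 -140.2 0.1
```

carry_out([
  [0, 0, 0, -8.5, 0],
  [0, 0, 0, -8.5, 0],
  [0, 0, 0, -8.5, 0],
  [0, 0, 0, -8.5, 0],
  [0, 0, 0, -8.5, 0],
  [0, 0, 0, -8.5, 0],
  [0, 0, 0, -8.5, 0],
  [0, 0, 0, -8.3, 0],
  [0, 0, 0, 0, 0],
])

```text
t: 1.0
eef_pos: [235.8, -578.7, 222.3]
tcp_rot: [-3.141, -0.001, 1.572]
ft_force: [-0.1, -0.2, 0.6]
opening: 1.003
grip_force: 0.0
```

carry_out([
  [26, 24, 0, 0, 0],
  [26, 24, 0, 0, 0],
  [26, 24, 0, 0, 0],
  [26, 24, 0, 0, 0],
  [26, 24, 0, 0, 0],
  [26, 24, 0, 0, 0],
  [26, 24, 0, 0, 0],
  [26, 24, 0, 0, 0],
  [0, 0, 0, 0, 0],
  [0, 0, 0, 0, 0],
])

```text
t: 2.0
eef_pos: [428.3, -370.5, 222.6]
tcp_rot: [-3.141, 0.0, 1.568]
ft_force: [0.8, 0.2, 0.7]
opening: 1.001
grip_force: 0.0
```

```bash
python3 - <<'E'
from h import *
c=grab("wrist");move(410,-307,222)
cv2.imwrite("pics/w1.png",c["color"][:,:,::-1]);print(c["K"],c["hand_eye"])
HSV["orange"]=((0,110,60),(22,255,255))
for p,s in blobs(c,"orange",300)[1]: print(p,s,plane(c,p,52).round(1),plane(c,p,24).round(1))
E
```

```text
pos [ 427.8 -371.1  222.6] yaw 89.8 F [-0.3  0.8 -0.5] t 2.0
dx,dy,dz tool 64.1 -18.0 0.6
[[418.5967189    0.         323.6627034 ]
 [  0.         418.5967189  243.34733879]
 [  0.           0.           1.        ]] [[-7.35752226e-04 -9.72375125e-01 -2.33422525e-01  6.52774269e+01]
 [ 9.99999716e-01 -7.53216957e-04 -1.43198883e-05 -3.30911871e-01]
 [-1.61893500e-04 -2.33422469e-01  9.72375403e-01 -1.61533436e+02]
 [ 0.00000000e+00  0.00000000e+00  0.00000000e+00  1.00000000e+00]]
[301.1, 139.3] [271, 108, 62, 64, 3091] [ 410.7 -302.5   52. ] [ 409.3 -302.3   24. ]
[506.4, 144.9] [474, 117, 65, 57, 2902] [ 569.2 -307.2   52. ] [ 581.1 -307.4   24. ]
[292.6, 248.8] [264, 219, 58, 60, 2723] [ 402.4 -389.5   52. ] [ 400.3 -396.6   24. ]
[571.7, 341.6] [544, 303, 44, 75, 1340] [ 642. -473.   52.] [ 660.1 -487.1   24. ]
[72.4, 354.9] [60, 314, 39, 64, 889] [ 208.5 -484.3   52. ] [ 190.  -499.4   24. ]
```

View pics/w1.png

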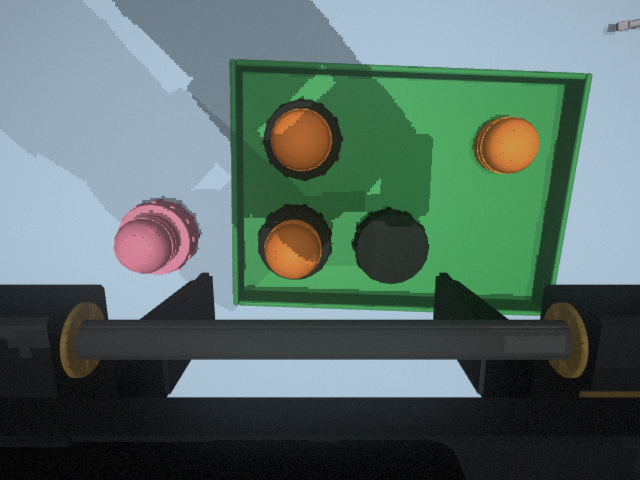

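The wrist view shows the two beacons at (301,139) and (293,249), the bare base at (391,246), the loose lens at (506,145) and the pink decoy outside the crate at (150,238).

carry_out([
  [33, -9, 0, 0, 0],
  [34, -8, 0, 0, 0],
  [0, 0, 40, 0, 0],
  [0, 0, 40, 0, 0],
  [0, 0, 40, 0, 0],
  [0, 0, 35, 0, 0],
  [0, 0, 15, 0, 0],
  [0, 0, 8, 0, 0],
  [0, 0, 0, 0, 0],
  [0, 0, 0, 0, 0],
])

```text
t: 3.05
eef_pos: [411.0, -304.6, 45.3]
tcp_rot: [3.141, 0.001, 1.569]
ft_force: [0.2, 0.4, 0.2]
opening: 1.001
grip_force: 0.0
```

carry_out([
  [0, 0, 0, 0, 1],
  [0, 0, 0, 0, 1],
  [0, 0, 0, 0, 1],
  [0, 0, 0, 0, 1],
  [0, 0, 0, 0, 1],
  [0, 0, 0, 0, 1],
  [0, 0, 0, 0, 1],
  [0, 0, 0, 0, 1],
])

```text
t: 3.85
eef_pos: [411.0, -303.9, 44.6]
tcp_rot: [3.142, 0.0, 1.57]
ft_force: [0.7, 0.7, 1.0]
opening: 0.483
grip_force: 30.0
```

carry_out([
  [0, 0, -20, 0, 1],
  [0, 0, -35, 0, 1],
  [0, 0, -35, 0, 1],
  [28, 28, 0, 0, 1],
  [28, 28, 0, 0, 1],
  [28, 28, 0, 0, 1],
  [28, 28, 0, 0, 1],
  [28, 28, 0, 0, 1],
  [28, 28, 0, 0, 1],
  [28, 28, 0, 0, 1],
  [26, 25, 0, 0, 1],
  [0, 0, 0, 0, 1],
])

```text
t: 5.05
eef_pos: [634.1, -79.0, 134.0]
tcp_rot: [3.141, -0.0, 1.573]
ft_force: [-0.9, -0.6, -2.9]
opening: 0.481
grip_force: 30.0
```

```bash
python3 - <<'E'
from h import *
c=grab("wrist");move(632,-82,44)
cv2.imwrite("pics/w2.png",c["color"][:,:,::-1])
HSV["orange"]=((0,110,60),(22,255,255))
for p,s in blobs(c,"orange",300)[1]: print(p,s,plane(c,p,26).round(1))
E
```

```text
pos [632.7 -80.3 133.9] yaw 90.1 F [ 0.5 -0.8 -2.6] t 5.1
dx,dy,dz tool -1.7 -0.7 89.9
[34.3, 5.7] [1, 0, 66, 13, 811] [465.   63.8  26. ]
[296.0, 108.4] [259, 69, 75, 79, 4658] [616.7   6.9  26. ]
[173.1, 210.9] [134, 176, 80, 72, 4463] [536.  -56.8  26. ]
[323.5, 286.5] [265, 243, 118, 77, 7357] [ 633.8 -108.5   26. ]
[200.4, 349.1] [193, 305, 22, 73, 691] [ 547.1 -155.1   26. ]
[447.0, 354.3] [433, 316, 22, 62, 566] [ 721.3 -158.9   26. ]
[323.8, 363.6] [293, 360, 62, 10, 436] [ 634.1 -166.3   26. ]
[576.3, 383.8] [445, 360, 185, 38, 2286] [ 816.1 -182.1   26. ]
```

View pics/w2.png

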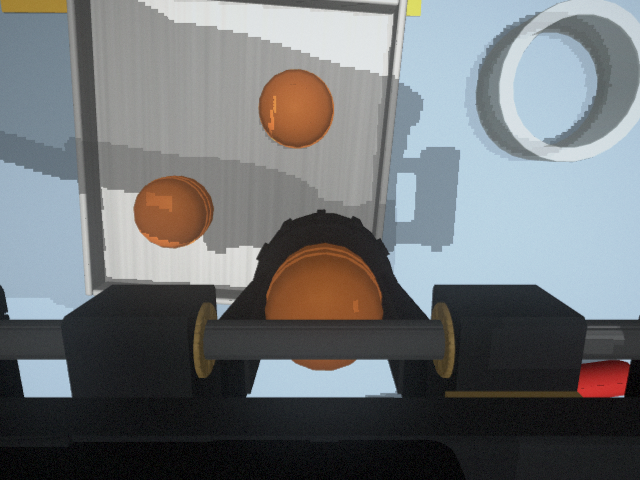

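The wrist view shows beacon A held. The tray interior spans columns 90–380, the stray lenses are at (296,108) and (173,211), and the tray's right wall runs through about (382,210).

```bash
python3 - <<'E'
from h import *
c=grab("wrist")
for p in((407,0),(384,215),(70,0),(90,290),(236,301),(240,3)): print(p,plane(c,p,25).round(1))
E
```

```text
(407, 0) [680.7  66.   25. ]
(384, 215) [671.7 -60.8  25. ]
(70, 0) [484.2  65.8  25. ]
(90, 290) [ 472.8 -112.9   25. ]
(236, 301) [ 572.1 -120.8   25. ]
(240, 3) [583.3  64.3  25. ]
```

carry_out([
  [8, -15, 0, 0, 1],
  [0, 0, 30, 0, 1],
  [0, 0, 30, 0, 1],
  [0, 0, 18, 0, 1],
  [0, 0, 7, 0, 1],
  [0, 0, 3, 0, 1],
  [0, 0, 1, 0, 1],
  [0, 0, 0, 0, 1],
  [0, 0, 0, 0, 0.3],
  [0, 0, 0, 0, 0.3],
  [0, 0, 0, 0, 0.3],
])

```text
t: 6.25
eef_pos: [617.4, -74.1, 46.2]
tcp_rot: [3.141, 0.0, 1.57]
ft_force: [-0.2, -0.1, 0.7]
opening: 0.667
grip_force: 0.0
```

carry_out([
  [0, 0, -20, 0, 0.3],
  [0, 0, -40, 0, 0.3],
  [0, 0, -40, 0, 0.3],
  [-35, -25, 0, 0, 0],
  [-35, -25, 0, 0, 0],
  [-35, -25, 0, 0, 0],
  [-35, -25, 0, 0, 0],
  [-35, -25, 0, 0, 0],
  [-35, -25, 0, 0, 0],
  [-35, -25, 0, 0, 0],
  [0, 0, 0, 0, 0],
  [0, 0, 0, 0, 0],
])

```text
t: 7.45
eef_pos: [441.6, -319.5, 145.8]
tcp_rot: [3.141, 0.0, 1.568]
ft_force: [-0.1, 1.3, 0.7]
opening: 0.995
grip_force: 0.0
```

```bash
python3 - <<'E'
from h import *
HSV["orange"]=((0,110,60),(22,255,255))
for n in ("wrist","top"):
  c=grab(n);cv2.imwrite(f"pics/3{n}.png",c["color"][:,:,::-1])
  for p,s in blobs(c,"orange",120)[1]: print(n,p,s,plane(c,p,50).round(1),plane(c,p,24).round(1))
move(401,-394,44)
E
```

```text
wrist [526.8, 220.3] [487, 187, 81, 69, 4365] [ 568.1 -301.7   50. ] [ 580.9 -306.5   24. ]
wrist [572.5, 344.2] [549, 303, 40, 75, 1403] [ 608.1 -386.3   50. ] [ 625.  -399.6   24. ]
wrist [72.9, 352.9] [60, 311, 39, 67, 1072] [ 271.9 -391.4   50. ] [ 254.8 -405.3   24. ]
wrist [268.1, 315.5] [246, 310, 45, 10, 318] [ 404.5 -364.9   50. ] [ 400.7 -376.    24. ]
wrist [264.9, 371.1] [232, 359, 69, 30, 1563] [ 400.9 -405.5   50. ] [ 396.8 -420.8   24. ]
wrist [609.6, 394.0] [579, 392, 61, 5, 298] [ 638.9 -424.    50. ] [ 658.9 -441.2   24. ]
top [376.4, 167.5] [372, 154, 10, 29, 162] [ 802.3 -186.9   50. ] [ 810.3 -190.8   24. ]
top [343.3, 226.3] [336, 219, 16, 16, 207] [614.7 -75.2  50. ] [619.2 -77.   24. ]
top [317.6, 228.5] [311, 222, 14, 14, 154] [609.6   5.5  50. ] [614.1   5.2  24. ]
top [628.2, 256.2] [608, 229, 32, 74, 1107] [ 499.5 -953.8   50. ] [ 501.9 -971.9   24. ]
top [416.3, 236.4] [409, 230, 16, 14, 169] [ 577.2 -301.9   50. ] [ 581.1 -307.9   24. ]
top [13.6, 281.4] [0, 245, 31, 74, 2025] [466.5 949.5  50. ] [468.2 966.7  24. ]
top [338.8, 253.6] [332, 247, 14, 14, 155] [529.  -58.4  50. ] [531.9 -59.9  24. ]
top [241.0, 332.2] [227, 322, 29, 21, 482] [295.7 246.2  50. ] [294.4 250.4  24. ]
top [634.6, 380.2] [626, 346, 14, 85, 763] [ 127.7 -929.3   50. ] [ 123.2 -947.    24. ]
top [7.3, 401.3] [0, 361, 18, 89, 1348] [108.9 945.   50. ] [104.  962.1  24. ]
top [565.3, 415.4] [552, 405, 26, 21, 365] [  31.6 -713.    50. ] [  25.3 -726.7   24. ]
top [538.3, 439.6] [525, 428, 27, 24, 487] [ -34.8 -627.2   50. ] [ -42.3 -639.2   24. ]
top [568.0, 463.9] [555, 451, 28, 26, 515] [-104.2 -707.5   50. ] [-113.  -721.1   24. ]
pos [ 442.4 -318.3  145.8] yaw 90.0 F [ 0.2  0.8 -0.1] t 7.5
dx,dy,dz tool -75.7 -41.4 101.8
```

carry_out([
  [-37, -20, 0, 0, 0.2],
  [-37, -20, 0, 0, 0.2],
  [0, 0, 0, 0, 0.2],
  [0, 0, 40, 0, 0.2],
  [0, 0, 35, 0, 0.2],
  [0, 0, 17, 0, 0.2],
  [0, 0, 9, 0, 0.2],
  [0, 0, 0, 0, 0.2],
  [0, 0, 0, 0, 0.2],
])

```text
t: 8.45
eef_pos: [402.7, -392.8, 45.4]
tcp_rot: [3.141, 0.001, 1.571]
ft_force: [-0.0, -0.6, -0.0]
opening: 0.801
grip_force: 0.0
```

carry_out([
  [0, 0, 0, 0, 1],
  [0, 0, 0, 0, 1],
  [0, 0, 0, 0, 1],
  [0, 0, 0, 0, 1],
  [0, 0, 0, 0, 1],
  [0, 0, 0, 0, 1],
])

```text
t: 9.05
eef_pos: [402.0, -393.1, 44.9]
tcp_rot: [3.141, 0.0, 1.57]
ft_force: [0.2, -0.5, 4.0]
opening: 0.478
grip_force: 30.0
```

carry_out([
  [0, 0, -20, 0, 1],
  [0, 0, -35, 0, 1],
  [0, 0, -35, 0, 1],
  [20, 10, 0, 0, 1],
  [45, 15, 0, 0, 1],
  [45, 15, 0, 0, 1],
  [45, 15, 0, 0, 1],
  [45, 15, 0, 0, 1],
  [45, 15, 0, 0, 1],
  [45, 15, 0, 0, 1],
  [45, 15, 0, 0, 1],
  [45, 15, 0, 0, 1],
])

```text
t: 10.25
eef_pos: [532.3, -11.1, 134.5]
tcp_rot: [-3.141, 0.0, 1.57]
ft_force: [0.9, -0.5, -2.3]
opening: 0.475
grip_force: 30.0
```

```bash
python3 - <<'E'
from h import *
c=grab("top")
HSV["orange"]=((0,110,60),(22,255,255))
for p,s in blobs(c,"orange",120)[1]:
  if 280<p[0]<460 and p[1]>180: print(p,s,plane(c,p,50).round(1),plane(c,p,24).round(1))
move(536,14,45)
E
```

```text
[416.3, 236.4] [409, 230, 16, 14, 169] [ 577.2 -301.9   50. ] [ 581.1 -307.9   24. ]
pos [533.8  -5.8 134.5] yaw 90.1 F [-1.5  5.8 -2.4] t 10.3
dx,dy,dz tool 19.8 2.2 89.5
```

carry_out([
  [20, 2, 0, 0, 1],
  [0, 0, 0, 0, 1],
  [0, 0, 0, 0, 1],
])

```text
t: 10.6
eef_pos: [534.0, 6.9, 134.4]
tcp_rot: [-3.141, 0.0, 1.571]
ft_force: [-0.3, -0.7, -2.0]
opening: 0.483
grip_force: 30.0
```

```bash
python3 - <<'E'
from h import *
c=grab("wrist");cv2.imwrite("pics/w4.png",c["color"][:,:,::-1]);s=grab("scene");cv2.imwrite("pics/s4.png",s["color"][:,:,::-1])
HSV["orange"]=((0,110,60),(22,255,255))
for p,q in blobs(c,"orange",120)[1]: print(p,q,plane(c,p,24).round(1))
for p,q in blobs(s,"orange",120)[1]: print(p,q,plane(s,p,24).round(1))
move(536,14,45)
E
```

```text
[188.2, 105.9] [161, 30, 83, 121, 3501] [449.7  94.4  24. ]
[418.8, 135.2] [338, 130, 170, 13, 427] [593.4  76.8  24. ]
[446.1, 241.4] [409, 206, 75, 72, 4186] [615.2   8.2  24. ]
[323.6, 285.1] [265, 240, 118, 80, 7679] [533.5 -22.5  24. ]
[445.7, 344.4] [432, 304, 23, 74, 795] [620.1 -66.9  24. ]
[200.4, 352.6] [193, 312, 22, 66, 622] [445.7 -73.2  24. ]
[323.6, 362.3] [297, 360, 54, 7, 258] [533.5 -80.8  24. ]
[512.1, 394.0] [445, 392, 137, 5, 674] [ 671.3 -106.5   24. ]
[103.2, 16.0] [73, 0, 70, 49, 1852] [-595.8  497.6   24. ]
[275.2, 12.1] [261, 0, 25, 28, 502] [-114.6  824.8   24. ]
[366.4, 30.5] [301, 0, 126, 75, 6101] [197.2 904.2  24. ]
[498.9, 3.5] [490, 0, 18, 9, 129] [ 518.8 1279.3   24. ]
[533.9, 9.2] [523, 0, 22, 20, 335] [ 633.9 1313.8   24. ]
[125.7, 55.9] [93, 19, 65, 79, 2485] [-396.4  382.1   24. ]
[481.2, 69.6] [433, 34, 97, 81, 4041] [598.8 927.4  24. ]
[74.6, 83.8] [67, 65, 17, 39, 144] [-443.4  199.8   24. ]
[470.9, 97.9] [460, 92, 21, 14, 148] [621.8 790.9  24. ]
[310.8, 251.2] [303, 241, 17, 20, 260] [495.7  58.7  24. ]
[341.2, 290.9] [332, 281, 19, 20, 291] [ 6.185e+02 -5.000e-01  2.400e+01]
[298.4, 295.1] [290, 285, 18, 21, 294] [536. -65.  24.]
[325.1, 311.5] [315, 301, 22, 22, 373] [613.7 -69.2  24. ]
[257.6, 389.9] [248, 379, 21, 23, 369] [ 585.3 -313.3   24. ]
[374.9, 400.2] [354, 390, 42, 22, 358] [ 817.  -198.5   24. ]
pos [534.    6.1 134.5] yaw 89.9 F [ 0.3 -0.2 -2.2] t 10.7
dx,dy,dz tool 7.9 2.0 89.5
```

View pics/w4.png

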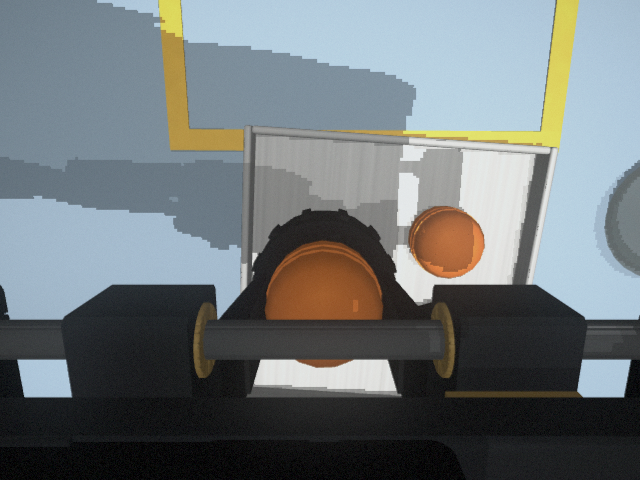

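The wrist view shows the tray unmoved, with its far-left corner at (247,128). B is held, and lens L1 sits clear at (446,241).

carry_out([
  [7, 2, 0, 0, 1],
  [0, 0, 30, 0, 1],
  [0, 0, 30, 0, 1],
  [0, 0, 18, 0, 1],
  [0, 0, 7, 0, 1],
  [0, 0, 3, 0, 1],
  [0, 0, 1, 0, 1],
  [0, 0, 0, 0, 1],
  [0, 0, 0, 0, 0.3],
  [0, 0, 0, 0, 0.3],
  [0, 0, 0, 0, 0.3],
])

```text
t: 11.8
eef_pos: [536.4, 13.9, 46.1]
tcp_rot: [3.141, 0.0, 1.57]
ft_force: [-1.0, -0.4, -0.5]
opening: 0.669
grip_force: 0.0
```

carry_out([
  [0, 0, -20, 0, 0.3],
  [0, 0, -40, 0, 0.3],
  [0, 0, -40, 0, 0.3],
  [-30, 0, 0, 0, 0.3],
  [-30, 0, 0, 0, 0.3],
  [-30, 0, 0, 0, 0.3],
  [-30, 0, 0, 0, 0.3],
  [0, 0, 0, 0, 0.3],
  [0, 0, 0, 0, 0.3],
])

```text
t: 12.7
eef_pos: [536.0, -106.3, 145.7]
tcp_rot: [3.142, -0.0, 1.569]
ft_force: [0.6, -0.2, 0.8]
opening: 0.699
grip_force: 0.0
```

```bash
python3 - <<'E'
from h import *
c=grab("wrist");cv2.imwrite("pics/w5.png",c["color"][:,:,::-1])
HSV["orange"]=((0,110,60),(22,255,255))
for p,q in blobs(c,"orange",1500)[1]: print(p,q,plane(c,p,24).round(1),plane(c,p,50).round(1))
c=grab("top")
for p,s in blobs(c,"orange",120)[1]:
  if 280<p[0]<460 and p[1]>180: print(p,s,plane(c,p,50).round(1),plane(c,p,24).round(1))
move(532,-58,17)
E
```

```text
[324.5, 40.3] [283, 0, 84, 87, 5972] [536.5  21.2  24. ] [536.4  15.5  50. ]
[449.8, 64.9] [410, 25, 80, 81, 5010] [615.6   6.6  24. ] [608.2   2.3  50. ]
[320.6, 168.7] [286, 134, 70, 71, 3878] [533.7 -57.7  24. ] [533.9 -56.2  50. ]
[455.2, 195.4] [414, 157, 84, 78, 5105] [624.8 -75.8  24. ] [616.6 -72.6  50. ]
[317.7, 228.5] [311, 222, 14, 14, 157] [609.6   5.2  50. ] [614.1   4.8  24. ]
[416.3, 236.4] [409, 230, 16, 14, 169] [ 577.2 -301.9   50. ] [ 581.1 -307.9   24. ]
[315.5, 252.5] [308, 245, 16, 16, 212] [534.1  13.9  50. ] [537.2  13.7  24. ]
pos [ 536.  -105.3  145.7] yaw 90.0 F [0.1 0.7 1. ] t 12.8
dx,dy,dz tool 47.3 -4.0 128.7
```

View pics/w5.png

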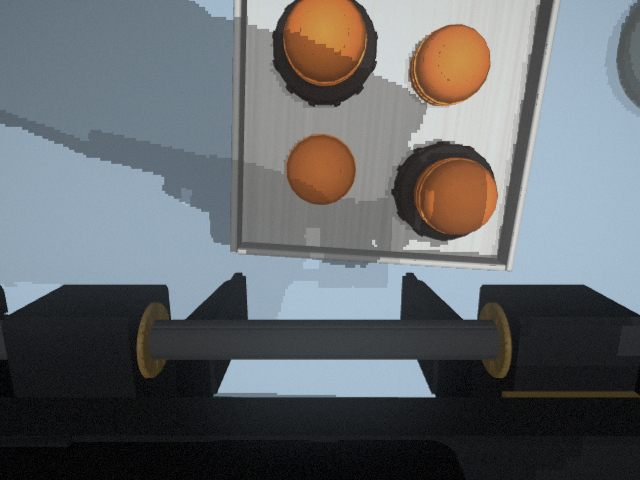

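The wrist view shows both beacons upright in the tray at (325,45) and (450,190), and the stray lenses at (321,169) and (450,65).

carry_out([
  [24, -1, 0, 0, 0.35],
  [24, -1, 0, 0, 0.35],
  [0, 0, 0, 0, 0.35],
  [0, 0, 40, 0, 0.35],
  [0, 0, 40, 0, 0.35],
  [0, 0, 30, 0, 0.35],
  [0, 0, 13, 0, 0.35],
  [0, 0, 6, 0, 0.35],
  [0, 0, 0, 0, 0.35],
])

```text
t: 13.7
eef_pos: [534.4, -58.0, 16.8]
tcp_rot: [3.142, 0.0, 1.57]
ft_force: [0.3, 0.5, 0.9]
opening: 0.651
grip_force: 0.0
```

carry_out([
  [0, 0, 0, 0, 1],
  [0, 0, 0, 0, 1],
  [0, 0, 0, 0, 1],
  [0, 0, 0, 0, 1],
  [0, 0, -20, 0, 1],
  [0, 0, -40, 0, 1],
  [0, 0, -40, 0, 1],
  [0, 0, -10, 0, 1],
  [0, 0, 0, 0, 1],
])

```text
t: 14.6
eef_pos: [534.7, -58.1, 128.2]
tcp_rot: [3.138, 0.001, 1.57]
ft_force: [-1.1, 0.1, -1.0]
opening: 0.478
grip_force: 30.0
```

carry_out([
  [-42, -21, 0, 0, 1],
  [-42, -21, 0, 0, 1],
  [-42, -21, 0, 0, 1],
  [-42, -21, 0, 0, 1],
  [-42, -20, 0, 0, 1],
  [-42, -20, 0, 0, 1],
  [0, 0, 0, 0, 1],
  [0, 0, 40, 0, 1],
  [0, 0, 40, 0, 1],
  [0, 0, 20, 0, 1],
  [0, 0, 8, 0, 1],
  [0, 0, 2, 0, 1],
])

```text
t: 15.8
eef_pos: [408.6, -308.4, 15.6]
tcp_rot: [-3.138, -0.003, 1.571]
ft_force: [-11.4, 4.8, 26.2]
opening: 0.479
grip_force: 30.0
```

carry_out([
  [0, 0, 0, 0, 1],
  [0, 0, 0, 0, 0.3],
  [0, 0, 0, 0, 0.3],
  [0, 0, 0, 0, 0.3],
  [0, 0, -30, 0, 0.3],
  [0, 0, -40, 0, 0.3],
  [0, 0, -40, 0, 0.3],
  [35, 30, 0, 0, 0.3],
  [45, 40, 0, 0, 0.3],
  [45, 40, 0, 0, 0.3],
  [45, 40, 0, 0, 0.3],
  [0, 0, 0, 0, 0.3],
])

```text
t: 17.0
eef_pos: [542.6, -158.9, 126.7]
tcp_rot: [3.14, 0.0, 1.575]
ft_force: [-0.8, 0.1, -0.2]
opening: 0.701
grip_force: 0.0
```

carry_out([
  [45, 40, 0, 0, 0.3],
  [10, 14, 0, 0, 0.3],
  [0, 0, 0, 0, 0.3],
  [0, 0, 0, 0, 0.3],
])

```text
t: 17.4
eef_pos: [586.3, -116.1, 126.3]
tcp_rot: [-3.141, 0.0, 1.571]
ft_force: [-0.3, -1.2, 0.9]
opening: 0.698
grip_force: 0.0
```

```bash
python3 - <<'E'
from h import *
c=grab("wrist");cv2.imwrite("pics/w6.png",c["color"][:,:,::-1])
HSV["orange"]=((0,110,60),(22,255,255))
for p,q in blobs(c,"orange",1500)[1]: print(p,q,plane(c,p,24).round(1),plane(c,p,50).round(1))
c=grab("scene");cv2.imwrite("pics/s6.png",c["color"][:,:,::-1])
for p,s in blobs(c,"orange",120)[1]:
  if p[1]>250: print(p,s,plane(c,p,50).round(1),plane(c,p,24).round(1))
move(614.5,6,17)
E
```

```text
[230.3, 26.9] [180, 0, 96, 64, 4933] [532.1  14.3  24. ] [537.5   7.9  50. ]
[375.7, 41.6] [336, 0, 81, 87, 5671] [616.2   6.4  24. ] [613.2   0.7  50. ]
[379.1, 182.9] [337, 141, 86, 85, 5681] [620.6 -75.2  24. ] [617.2 -72.8  50. ]
[324.8, 315.3] [317, 306, 19, 17, 191] [624.3 -89.9  50. ] [618.2 -78.3  24. ]
[194.4, 352.2] [185, 342, 20, 22, 350] [ 422.5 -321.9   50. ] [ 412.3 -315.    24. ]
[257.6, 389.9] [248, 379, 21, 23, 371] [ 592.  -320.3   50. ] [ 585.3 -313.3   24. ]
[374.8, 400.2] [354, 390, 42, 22, 356] [ 818.9 -207.8   50. ] [ 816.8 -198.6   24. ]
pos [ 586.1 -116.6  126.6] yaw 89.9 F [-0.  -0.5  0.1] t 17.5
dx,dy,dz tool 122.7 28.2 109.6
```

carry_out([
  [41, 10, 0, 0, 0.4],
  [41, 10, 0, 0, 0.4],
  [41, 10, 0, 0, 0.4],
  [0, 0, 0, 0, 0.4],
  [0, 0, 0, 0, 0.4],
  [0, 0, 40, 0, 0.4],
  [0, 0, 40, 0, 0.4],
  [0, 0, 20, 0, 0.4],
  [0, 0, 8, 0, 0.4],
  [0, 0, 0, 0, 0.4],
])

```text
t: 18.5
eef_pos: [616.6, 6.0, 18.1]
tcp_rot: [-3.14, 0.0, 1.569]
ft_force: [0.9, -0.6, 0.1]
opening: 0.598
grip_force: 0.0
```

carry_out([
  [0, 0, 0, 0, 1],
  [0, 0, 0, 0, 1],
  [0, 0, 0, 0, 1],
  [0, 0, 0, 0, 1],
  [0, 0, -20, 0, 1],
  [0, 0, -40, 0, 1],
  [0, 0, -40, 0, 1],
  [0, 0, -10, 0, 1],
  [0, 0, 0, 0, 1],
])

```text
t: 19.4
eef_pos: [617.7, 7.5, 130.6]
tcp_rot: [3.138, 0.0, 1.57]
ft_force: [-0.1, -0.4, -0.8]
opening: 0.476
grip_force: 30.0
```

carry_out([
  [-44, -24, 0, 0, 1],
  [-44, -24, 0, 0, 1],
  [-44, -24, 0, 0, 1],
  [-44, -24, 0, 0, 1],
  [-44, -23, 0, 0, 1],
  [-44, -23, 0, 0, 1],
  [-44, -23, 0, 0, 1],
  [-44, -23, 0, 0, 1],
  [-44, -23, 0, 0, 1],
  [0, 0, 0, 0, 1],
  [0, 0, 40, 0, 1],
  [0, 0, 40, 0, 1],
])

```text
t: 20.6
eef_pos: [405.8, -387.8, 47.2]
tcp_rot: [3.141, 0.001, 1.569]
ft_force: [0.3, -0.1, -1.5]
opening: 0.482
grip_force: 30.0
```

carry_out([
  [0, 0, 16, 0, 1],
  [0, 0, 8, 0, 1],
  [0, 0, 4, 0, 1],
  [0, 0, 2, 0, 1],
  [0, 0, 0, 0, 0.3],
  [0, 0, 0, 0, 0.3],
  [0, 0, 0, 0, 0.3],
  [0, 0, -30, 0, 0.3],
  [0, 0, -40, 0, 0.3],
  [0, 0, -40, 0, 0.3],
  [0, 0, 0, 0, 0.3],
])

```text
t: 21.7
eef_pos: [407.4, -389.5, 133.5]
tcp_rot: [3.136, 0.006, 1.57]
ft_force: [-0.2, -0.1, -0.6]
opening: 0.698
grip_force: 0.0
```

```bash
python3 - <<'E'
from h import *
HSV["orange"]=((0,110,60),(22,255,255))
t=grab("top");cv2.imwrite("pics/t7.png",t["color"][:,:,::-1])
c=grab("scene");cv2.imwrite("pics/s7.png",c["color"][:,:,::-1])
for p,s in blobs(c,"orange",120)[1]:
  if p[1]>240: print(p,s,plane(c,p,50).round(1),plane(c,p,24).round(1))
for p,s in blobs(t,"orange",120)[1]:
  if 280<p[0]<460 and p[1]>180: print("T",p,s,plane(t,p,50).round(1),plane(t,p,24).round(1))
cv2.imwrite("pics/c7.png",np.hstack([cv2.resize(c["color"][220:470,100:400,::-1],None,fx=1.33,fy=1.33),cv2.resize(t["color"][170:340,210:480,::-1],(400,332))[:332]]))
move(405,-390,17)
E
```

```text
[315.3, 268.2] [305, 258, 21, 21, 335] [539.3   8.   50. ] [531.5  21.6  24. ]
[325.1, 311.5] [315, 301, 22, 22, 371] [619.9 -81.1  50. ] [613.7 -69.2  24. ]
[199.0, 353.6] [191, 342, 15, 22, 170] [ 433.3 -319.2   50. ] [ 423.3 -312.2   24. ]
[170.7, 381.0] [161, 370, 22, 21, 301] [ 419.7 -402.5   50. ] [ 409.5 -397.2   24. ]
[257.6, 389.9] [248, 379, 21, 23, 371] [ 592.  -320.3   50. ] [ 585.3 -313.3   24. ]
[374.8, 400.3] [354, 390, 42, 22, 360] [ 819. -208.   50.] [ 816.9 -198.8   24. ]
T [343.3, 226.3] [336, 219, 16, 16, 208] [614.7 -75.2  50. ] [619.2 -77.   24. ]
T [416.3, 236.4] [409, 230, 16, 14, 169] [ 577.2 -301.9   50. ] [ 581.1 -307.9   24. ]
T [315.5, 252.5] [308, 245, 16, 16, 209] [534.1  13.9  50. ] [537.2  13.7  24. ]
T [420.1, 291.0] [413, 284, 15, 15, 171] [ 407.5 -304.3   50. ] [ 408.2 -310.4   24. ]
T [443.4, 291.0] [438, 285, 13, 15, 134] [ 405.8 -375.8   50. ] [ 406.5 -383.2   24. ]
pos [ 406.2 -388.2  129.4] yaw 90.0 F [ 0.6  0.6 -1. ] t 21.8
dx,dy,dz tool -1.8 -1.2 112.4
```

View pics/c7.png

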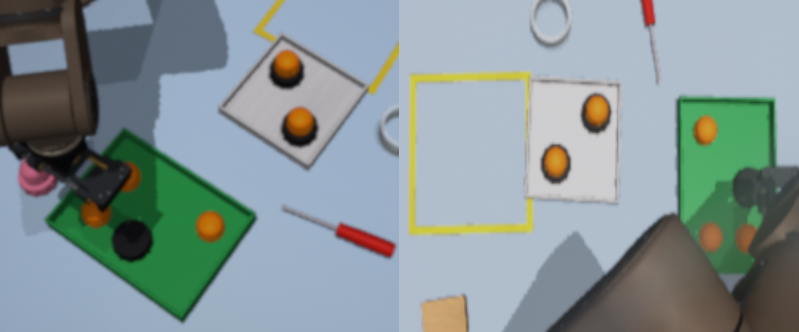

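Both views agree that the tray holds just the two upright beacons and the crate holds the bare base and three lenses. Next is the tray slide.

carry_out([
  [0, 0, -10, 0, 0.3],
  [37, 34, 0, 0, 0.3],
  [38, 34, 0, 0, 0.3],
  [38, 34, 0, 0, 0.3],
  [38, 34, 0, 0, 0.3],
  [37, 34, 0, 0, 0.3],
  [0, 0, -40, 0, 0.3],
  [0, 0, -40, 0, 0.3],
  [0, 0, 0, 0, 0.3],
  [0, 0, 0, 0, 0.3],
])

```text
t: 22.8
eef_pos: [573.8, -202.6, 218.5]
tcp_rot: [-3.141, 0.0, 1.57]
ft_force: [-0.0, -0.3, -0.7]
opening: 0.703
grip_force: 0.0
```

```bash
cat > tr.py <<'E'
from h import *
def tray(c,seed,z=25):
    "min-area rect of the tray interior+walls: flood bright/dark grey, low saturation"
    h=cv2.cvtColor(c["color"],cv2.COLOR_RGB2HSV)
    m=((h[...,1]<28)&(h[...,2]>70)).astype(np.uint8)
    m=cv2.morphologyEx(m,cv2.MORPH_OPEN,np.ones((3,3)))
    n,l=cv2.connectedComponents(m);k=cv2.findContours((l==l[seed[1],seed[0]]).astype(np.uint8),0,2)[0]
    k=max(k,key=cv2.contourArea);hull=cv2.convexHull(k)
    ap=cv2.approxPolyDP(hull,8,True)[:,0]
    P=np.array([plane(c,p,z)[:2] for p in ap.astype(float)]);return ap,P
E
python3 - <<'E'
from tr import *
c=grab("wrist");cv2.imwrite("pics/w8.png",c["color"][:,:,::-1]);move(575,-125,17)
HSV["orange"]=((0,110,60),(22,255,255))
for p,q in blobs(c,"orange",1000)[1]: print(p,plane(c,p,50).round(1))
s=np.round(proj(c,(575,-110,5))).astype(int);print(s)
ap,P=tray(c,s);print(np.c_[ap,P.round(1)])
E
```

```text
pos [ 573.4 -202.6  217.6] yaw 90.0 F [-0.4 -0.2 -0.3] t 22.9
dx,dy,dz tool 77.6 1.6 200.6
[383.3, 52.6] [617.2 -73.2  50. ]
[598.6, 206.0] [ 791.7 -186.3   50. ]
[325 110]
[[ 456.     0.   674.9  -31.1]
 [ 439.   132.   668.1 -128.8]
 [ 197.   114.   470.7 -114.4]
 [ 197.     0.   476.7  -30.9]]
```

View pics/w8.png

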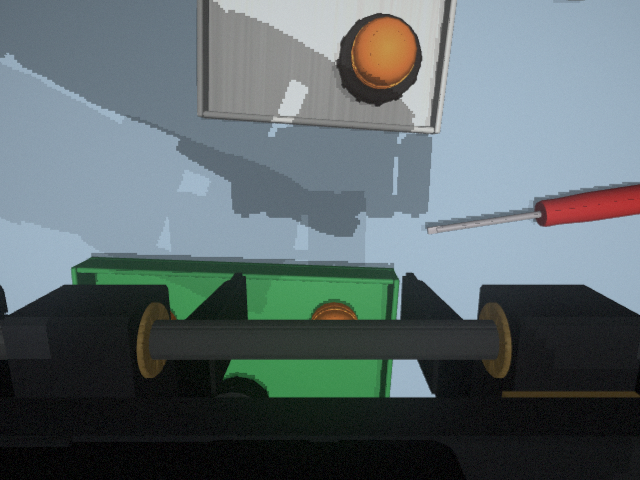

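The wrist view shows the tray's near wall running from (197,114) to (439,132), beacon A upright at (383,53), and the screwdriver tip at (430,229), clear of the path.

carry_out([
  [0, 0, 0, 8.5, 0.55],
  [0, 0, 0, 8.5, 0.55],
  [0, 0, 0, 8.5, 0.55],
  [0, 0, 0, 8.5, 0.55],
  [0, 0, 0, 8.5, 0.55],
  [0, 0, 0, 8.5, 0.55],
  [0, 0, 0, 8.5, 0.55],
  [0, 0, 0, 8.5, 0.55],
  [0, 0, 0, 8.5, 0.55],
  [0, 0, 0, 8.5, 0.55],
  [0, 0, 0, 8.5, 0.55],
  [0, 0, 0, 0.5, 0.55],
])

```text
t: 24.05
eef_pos: [573.2, -202.8, 216.9]
tcp_rot: [-3.141, 0.003, -0.074]
ft_force: [-0.6, 0.7, -0.3]
opening: 0.449
grip_force: 0.0
```

```bash
python3 - <<'E'
from tr import *
move(569,-119,18)
E
```

```text
pos [ 573.2 -202.8  216.9] yaw -4.2 F [-0.6  0.7 -0.3] t 24.1
dx,dy,dz tool -10.3 -83.2 198.9
```

carry_out([
  [-5, -42, 0, 0, 0.55],
  [-5, -41, 0, 0, 0.55],
  [0, 0, 45, 0, 0.55],
  [0, 0, 45, 0, 0.55],
  [0, 0, 45, 0, 0.55],
  [0, 0, 40, 0, 0.55],
  [0, 0, 15, 0, 0.55],
  [0, 0, 8, 0, 0.55],
  [0, 0, 0, 0, 0.55],
  [0, 0, 0, 0, 0.55],
])

```text
t: 25.05
eef_pos: [570.0, -119.4, 21.2]
tcp_rot: [3.141, -0.001, -0.069]
ft_force: [-0.5, 0.6, 0.1]
opening: 0.447
grip_force: 0.0
```

carry_out([
  [0, 0, 0, 0, 1],
  [0, 0, 0, 0, 1],
  [0, 0, 0, 0, 1],
  [0, 0, 0, 0, 1],
  [0, 0, 0, 0, 1],
  [0, 0, 0, 0, 1],
])

```text
t: 25.65
eef_pos: [569.8, -119.6, 20.8]
tcp_rot: [3.141, -0.0, -0.07]
ft_force: [-1.4, -3.3, 2.6]
opening: 0.05
grip_force: 30.0
```

carry_out([
  [0, -4, 0, 0, 1],
  [0, -8, 0, -0.5, 1],
  [-1, -11, 0, -0.5, 1],
  [-1, -11, 0, -0.5, 1],
  [-1, -11, 0, -0.5, 1],
  [-1, -11, 0, -0.5, 1],
  [-1, -11, 0, -0.5, 1],
  [-1, -11, 0, -0.5, 1],
  [-1, -11, 0, -0.4, 1],
  [-1, -11, 0, 0, 1],
  [-1, -7, 0, 0, 1],
  [0, -3, 0, 0, 1],
])

```text
t: 26.85
eef_pos: [564.7, -9.2, 20.8]
tcp_rot: [3.141, -0.001, -0.002]
ft_force: [0.0, -7.6, 1.5]
opening: 0.05
grip_force: 30.0
```

```bash
python3 - <<'E'
from tr import *
s=env.state();print(s["opening"],s["grip_force"])
c=grab("scene");cv2.imwrite("pics/s9.png",c["color"][:,:,::-1])
move(561,100.5)
HSV["orange"]=((0,110,60),(22,255,255))
for p,q in blobs(c,"orange",120)[1]:
  if p[1]>180: print(p,q,plane(c,p,50).round(1))
E
```

```text
0.0503793058253397 30.00363528728485
pos [564.7  -9.   20.8] yaw -0.1 F [ 0.6 -1.5  1.1] t 26.9
dx,dy,dz tool -3.9 -109.5 None
[346.1, 274.1] [336, 264, 21, 21, 340] [611.6  32.9  50. ]
[194.4, 352.2] [185, 342, 20, 22, 350] [ 422.5 -321.9   50. ]
[171.8, 379.0] [162, 368, 21, 23, 372] [ 418.9 -397.7   50. ]
[257.6, 389.9] [248, 379, 21, 23, 371] [ 592.  -320.3   50. ]
[374.7, 400.2] [354, 390, 42, 22, 356] [ 818.7 -207.9   50. ]
```

View pics/s9.png

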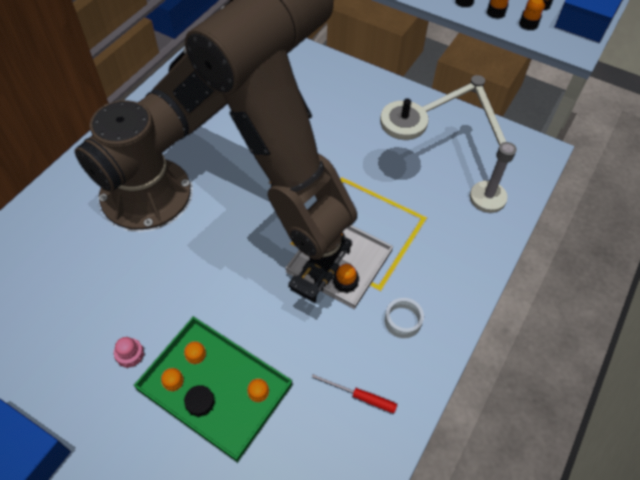

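The scene view shows the tray held and sliding along with a beacon visible at (346,274), and everything else is undisturbed.

carry_out([
  [0, -4, 0, 0, 1],
  [0, -8, 0, 0, 1],
  [0, -12, 0, 0, 1],
  [-1, -12, 0, 0, 1],
  [-1, -12, 0, 0, 1],
  [-1, -12, 0, 0, 1],
  [-1, -12, 0, 0, 1],
  [0, -12, 0, 0, 1],
  [0, -12, 0, 0, 1],
  [0, -8, 0, 0, 1],
  [0, -5, 0, 0, 1],
  [0, 0, 0, 0, 1],
])

```text
t: 28.1
eef_pos: [560.7, 100.2, 20.8]
tcp_rot: [3.141, -0.0, -0.002]
ft_force: [0.1, 0.7, 3.9]
opening: 0.052
grip_force: 30.0
```

carry_out([
  [0, 0, 0, 0, 0.75],
  [0, 0, 0, 0, 0.75],
  [0, 0, -30, 0, 0.7],
  [0, 0, -45, 0, 0.7],
  [0, 0, -45, 0, 0.7],
  [-15, 45, -40, 0, 0.7],
  [-15, 45, -40, 0, 0.7],
  [-20, 45, -30, 0, 0.7],
  [0, 45, 0, 0, 0.7],
  [0, 45, 0, 0, 0.7],
  [0, 45, 0, 0, 0.7],
  [0, 0, 0, 0, 0],
])

```text
t: 29.3
eef_pos: [518.2, -150.9, 230.9]
tcp_rot: [3.141, -0.0, -0.007]
ft_force: [0.2, 0.6, -0.0]
opening: 0.342
grip_force: 0.0
```

```bash
python3 - <<'E'
from tr import *
HSV["orange"]=((0,110,60),(22,255,255))
c=grab("scene");t=grab("top");cv2.imwrite("pics/s10.png",c["color"][:,:,::-1])
cv2.imwrite("pics/c10.png",np.hstack([cv2.resize(c["color"][160:340,260:460,::-1],(400,360)),cv2.resize(t["color"][160:340,170:370,::-1],(400,360))]))
for n,k in(("S",c),("T",t)):
  for p,q in blobs(k,"orange",120)[1]:
    X=plane(k,p,50)
    if 420<X[0]<700 and -450<X[1]<350: print(n,p,q,X.round(1))
move(0,0)
E
```

```text
S [352.9, 195.8] [344, 186, 19, 20, 303] [508.2 251.8  50. ]
S [366.1, 241.5] [356, 231, 21, 21, 316] [607.5 142.2  50. ]
S [194.4, 352.1] [185, 342, 20, 22, 349] [ 422.4 -321.7   50. ]
S [257.6, 389.9] [248, 379, 21, 23, 371] [ 592.  -320.3   50. ]
T [272.3, 231.9] [265, 224, 16, 17, 211] [602.3 147.5  50. ]
T [237.4, 264.1] [230, 256, 16, 17, 217] [503.7 256.9  50. ]
pos [ 518.1 -147.2  230.8] yaw -0.3 F [-0.3  1.1  0.3] t 29.4
dx,dy,dz tool -518.8 -144.8 None
```

View pics/c10.png

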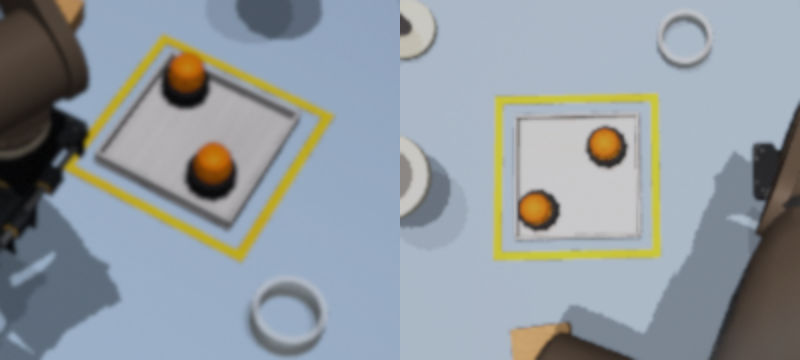

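The crop shows the tray sitting evenly inside the yellow outline. Both beacons are upright, at scene (353,196) and (366,241). Next I'll check the alignment in numbers and locate the lamp stem.

```bash
python3 - <<'E'
from tr import *
for n in("scene","top"):
    c=grab(n);s=np.round(proj(c,(560,195,5))).astype(int)
    ap,P=tray(c,s);R=cv2.minAreaRect(P.astype(np.float32));print(n,"tray",R)
    m,_=blobs(c,"yellow");k=max(cv2.findContours(m,0,2)[0],key=cv2.contourArea)
    print("mark",cv2.minAreaRect(np.array([plane(c,p,0)[:2] for p in k[:,0].astype(float)],np.float32)))
    if n=="scene":S=c
    else:T=c
    h=cv2.cvtColor(c["color"],cv2.COLOR_RGB2HSV);g=proj(c,(541,445,232)).astype(int)
    m=((h[...,2]<60)).astype(np.uint8);mm=np.zeros_like(m);mm[g[1]-16:g[1]+17,g[0]-16:g[0]+17]=m[g[1]-16:g[1]+17,g[0]-16:g[0]+17]
    nn,l,st,ce=cv2.connectedComponentsWithStats(mm);i=1+np.argmax(st[1:,4]);print("stem",g,ce[i],st[i])
    if n=="scene":ps=ce[i]
    else: print("tri",tri(S,ps,T,ce[i]),"B",tri(S,(352.9,195.8),T,(237.4,264.1)))
E
```

```text
scene tray ((562.996826171875, 190.24322509765625), (193.0748291015625, 215.4105224609375), 1.821852207183838)
mark ((562.3235473632812, 196.6997833251953), (263.88604736328125, 264.51654052734375), 89.73104858398438)
stem [405 105] [405.45864662 109.15789474] [401  99   9  20 133]
top tray ((558.2744750976562, 195.74612426757812), (201.67767333984375, 198.04444885253906), 0.5235211849212646)
mark ((560.46826171875, 198.547607421875), (264.6545715332031, 264.6208190917969), 89.73101806640625)
stem [156 245] [158.075 246.35 ] [152 242  13   9  80]
tri [541.26536073 445.84624223 220.08300482] B [504.83336554 258.72481333  40.13653567]
```

The tray is centred within about 3 mm and square to about 0.5°, which is good enough. Next is the lamp.

carry_out([
  [0, 0, -40, 0, 0],
  [0, 0, -45, 0, 0],
  [0, 0, 0, -8.5, 0],
  [0, 0, 0, -8.5, 0],
  [0, 0, 0, -8.5, 0],
  [0, 0, 0, -8.5, 0],
  [0, 0, 0, -8.5, 0],
  [0, 0, 0, -8.5, 0],
  [0, 0, 0, -8.5, 0],
  [0, 0, 0, 0, 0],
])

```text
t: 30.5
eef_pos: [518.5, -145.1, 316.1]
tcp_rot: [-3.142, -0.0, 1.04]
ft_force: [-1.2, 0.6, -0.5]
opening: 0.998
grip_force: 0.0
```

```bash
python3 - <<'E'
from tr import *
move(540,330,315)
E
```

```text
pos [ 518.5 -145.1  316.1] yaw 59.6 F [-1.2  0.6 -0.5] t 30.5
dx,dy,dz tool 420.7 -221.9 1.1
```

carry_out([
  [38, -20, 0, 0, 0],
  [38, -20, 0, 0, 0],
  [38, -20, 0, 0, 0],
  [38, -20, 0, 0, 0],
  [38, -20, 0, 0, 0],
  [38, -20, 0, 0, 0],
  [38, -20, 0, 0, 0],
  [38, -20, 0, 0, 0],
  [38, -20, 0, 0, 0],
  [38, -20, 0, 0, 0],
  [38, -20, 0, 0, 0],
  [0, 0, 0, 0, 0],
])

```text
t: 31.7
eef_pos: [541.0, 330.3, 315.3]
tcp_rot: [-3.141, -0.0, 1.036]
ft_force: [-0.1, -1.0, -0.9]
opening: 0.998
grip_force: 0.0
```

```bash
python3 - <<'E'
from tr import *
c=grab("wrist");move(541,445,222);cv2.imwrite("pics/w11.png",c["color"][:,:,::-1]);print(proj(c,(541,445,255)),proj(c,(541,445,200)))
h=cv2.cvtColor(c["color"],cv2.COLOR_RGB2HSV)
E
```

```text
pos [541.1 328.1 315.4] yaw 59.4 F [-0.3 -0.2 -0.4] t 31.8
dx,dy,dz tool 100.6 -59.7 93.4
[206.76281141  73.32633058] [230.75212844  87.56773502]
```

View pics/w11.png

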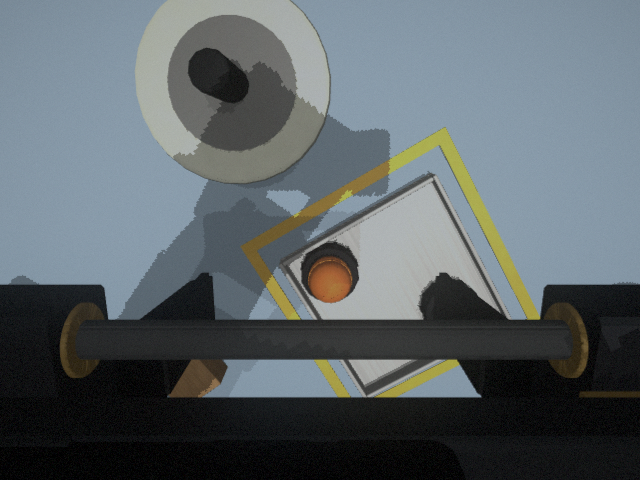

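The wrist view shows the lamp head with its stem top at (206,67) and foot at (233,86), within a few mm of the estimate. The tray and beacon sit inside the tape.

carry_out([
  [34, -20, 0, 0, 0.3],
  [34, -20, 0, 0, 0.3],
  [34, -20, 0, 0, 0.3],
  [0, 0, 0, 0, 0.3],
  [0, 0, 30, 0, 0.3],
  [0, 0, 30, 0, 0.3],
  [0, 0, 22, 0, 0.3],
  [0, 0, 10, 0, 0.3],
  [0, 0, 0, 0, 0.3],
  [0, 0, 0, 0, 0.3],
])

```text
t: 32.75
eef_pos: [543.0, 443.4, 225.4]
tcp_rot: [3.141, -0.001, 1.035]
ft_force: [0.6, 0.4, 0.7]
opening: 0.703
grip_force: 0.0
```

carry_out([
  [0, 0, 0, 0, 1],
  [0, 0, 0, 0, 1],
  [0, 0, 0, 0, 1],
  [0, 0, 0, 0, 1],
  [0, 0, 0, 0, 1],
  [0, 0, 0, 0, 1],
  [0, 0, 0, 0, 1],
])

```text
t: 33.45
eef_pos: [542.5, 443.7, 224.1]
tcp_rot: [-3.142, 0.0, 1.036]
ft_force: [-0.4, 0.4, 0.2]
opening: 0.23
grip_force: 30.0
```

```bash
python3 - <<'E'
from tr import *
move(560.5,198,222)
E
```

```text
pos [542.5 443.7 224.1] yaw 59.4 F [-0.4  0.4  0.2] t 33.5
dx,dy,dz tool -202.2 140.7 2.1
```

carry_out([
  [-5, 3, 0, 0, 1],
  [-10, 7, 0, 0, 1],
  [-10, 7, 0, 0, 1],
  [-10, 7, 0, 0, 1],
  [-10, 7, 0, 0, 1],
  [-10, 7, 0, 0, 1],
])

```text
t: 34.05
eef_pos: [547.3, 375.8, 224.1]
tcp_rot: [3.142, 0.0, 1.036]
ft_force: [1.7, 3.7, -1.3]
opening: 0.226
grip_force: 30.0
```

carry_out([
  [-10, 7, 0, 0, 1],
  [-10, 7, 0, 0, 1],
  [-10, 7, 0, 0, 1],
  [-10, 7, 0, 0, 1],
  [-10, 7, 0, 0, 1],
  [-10, 7, 0, 0, 1],
  [-10, 7, 0, 0, 1],
  [-10, 7, 0, 0, 1],
  [-10, 7, 0, 0, 1],
  [-10, 7, 0, 0, 1],
])

```text
t: 35.05
eef_pos: [556.5, 254.2, 224.0]
tcp_rot: [-3.142, 0.0, 1.036]
ft_force: [1.5, 5.0, -2.4]
opening: 0.225
grip_force: 30.0
```

```bash
python3 - <<'E'
from tr import *
move(560.5,198,222);print(env.state()["opening"],env.state()["moment"])
E
```

```text
pos [556.5 254.2 224. ] yaw 59.4 F [ 1.5  5.  -2.4] t 35.0
dx,dy,dz tool -46.3 32.1 2.0
0.2253184553605949 [ 0.47049137 -0.20987352  0.14855634]
```

carry_out([
  [-10, 7, 0, 0, 1],
  [-10, 7, 0, 0, 1],
  [-10, 7, 0, 0, 1],
  [-8, 6, 0, 0, 1],
  [-5, 3, 0, 0, 1],
  [-3, 2, 0, 0, 1],
  [0, 0, 0, 0, 1],
  [0, 0, 0, 0, 0.5],
  [0, 0, 0, 0, 0.5],
  [0, 0, 0, 0, 0.5],
])

```text
t: 36.05
eef_pos: [560.6, 199.5, 224.2]
tcp_rot: [3.141, -0.0, 1.036]
ft_force: [0.9, 0.4, -0.5]
opening: 0.419
grip_force: 0.0
```

carry_out([
  [0, 0, -20, 0, 0.5],
  [0, 0, -30, 0, 0.5],
  [0, 0, -30, 0, 0.5],
  [0, 0, -20, 0, 0.5],
  [-40, 20, 0, 0, 0.5],
  [-40, 20, 0, 0, 0.5],
  [-40, 20, 0, 0, 0.5],
  [-40, 20, 0, 0, 0.5],
  [-40, 20, 0, 0, 0.5],
  [-40, 20, 0, 0, 0.5],
  [-40, 20, 0, 0, 0.5],
  [0, 0, 0, 0, 0.5],
])

```text
t: 37.25
eef_pos: [538.0, -117.1, 324.0]
tcp_rot: [3.141, 0.001, 1.032]
ft_force: [0.4, -0.3, 0.2]
opening: 0.503
grip_force: 0.0
```

```bash
python3 - <<'E'
from tr import *
HSV["orange"]=((0,110,60),(22,255,255))
c=grab("scene");t=grab("top")
cv2.imwrite("pics/c12.png",np.hstack([cv2.resize(c["color"][:,:,::-1],(440,330)),cv2.resize(t["color"][130:350,70:370,::-1],(360,330))]))
for p in((560,198),):
  for k in(c,t): print(proj(k,(*p,200)),proj(k,(*p,255)))
# head disc: bright ring centre in top
h=cv2.cvtColor(t["color"],cv2.COLOR_RGB2HSV);d=proj(t,(560,198,200)).astype(int)
m=((h[...,2]<60)).astype(np.uint8);m[:d[1]-15]=0;m[d[1]+15:]=0;m[:,:d[0]-15]=0;m[:,d[0]+15:]=0
y,x=np.nonzero(m);print("stem T",x.mean(),y.mean(),len(x),plane(t,(x.mean(),y.mean()),228).round(1))
s=proj(c,(560,198,228)).astype(int);h=cv2.cvtColor(c["color"],cv2.COLOR_RGB2HSV)
m=((h[...,2]<60)).astype(np.uint8);m[:s[1]-14]=0;m[s[1]+14:]=0;m[:,:s[0]-8]=0;m[:,s[0]+8:]=0
y,x=np.nonzero(m);print("stem S",x.mean(),y.mean(),len(x),plane(c,(x.mean(),y.mean()),228).round(1))
move(0,0)
E
```

```text
[364.97881292 181.22233975] [366.92691988 166.04344656]
[249.50023885 238.61525468] [246.60212866 235.59771065]
stem T 246.4 236.27272727272728 55 [562.4 202.5 228. ]
stem S 367.82 174.37333333333333 150 [564.8 198.3 228. ]
pos [ 538.2 -113.6  324. ] yaw 59.3 F [-0.5  0.8  0.1] t 37.4
dx,dy,dz tool -177.6 -520.6 None
```

View pics/c12.png

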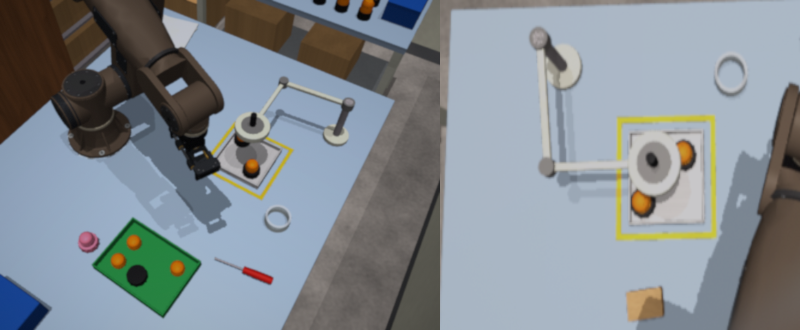

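The views show the lamp head centred over the tray to within a few mm. The tray is inside the tape with both beacons upright, and the bystanders haven't moved.

```bash
python3 -c "
from cell import env
print(env.job_done())"
```

```text
the job is handed in; nothing more can be done
None
```

I handed the job in, with no verdict shown: both complete beacons stand upright in the tray, the two stray lenses are in the crate, and the tray sits squarely inside the tape with the lamp head about 3 mm off its centre.

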